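Close the corker's jaws with the two-stage lever and start it

TASK

Get the corking unit going: push its lever over past the first notch until it is fully home against the second stop, so that the jaws are closed, and only then press the large button on the control box all the way down and let it come up again. Only push and press with the fingertips or the outside of the fingers: do not grip the lever's handle, leave the small button alone, and do not disturb the bottle, corks and other things standing about.

Things in the scene. Friction and masses are not known exactly. Their poses are not given: they have to be found in the camera images.
- corker: corking jaw unit, fixed to the table: a brass box on feet with a steel top plate 168 x 228 mm (its x by y), 120 mm above the table. Origin under its centre on the table; its -x side looks roughly to the robot. Two sprung posts with a black cross bar (200 mm along y, its top 196 mm above the table) stand along its +x side, 62 mm from the centre; the lever is on the other half
- clamp_lever (a joint): angle of the lever about its vertical pivot, rad, anticlockwise from above (the handle sweeps from the unit's +y to its -y side): 0 at rest (where it starts), 0.6 in the first notch, 1.2 fully home at the second stop. A sprung plunger holds it: a push of about 5 N at the handle takes it over the humps at about 0.28 and 0.92; then the spring pulls it to the second stop and keeps it there
- lever_handle (a point): centre of the top end of the lever's handle, a black upright cylinder 24 mm in diameter and 62 mm tall, at the free end of a flat steel arm, 130 mm from the pivot's axis. This point is 190 mm above the table; the handle rises from the arm, whose top is 136 mm above the table. It turns with the lever
- lever_pivot (a point): point on the lever's vertical pivot axis at the height of the handle's top (190 mm above the table); fixed on the unit
- control_box: grey control box fixed to the table, 100 x 160 mm (its x by y), 60 mm tall, to the left or to the right of the corking unit; origin under its centre. The large button is at its +y end, the small one at its -y end, 86 mm apart
- start_button (a joint): travel of the large button, m: 0 up, 0.006 fully down; it springs back. About 5 N holds it fully down
- start_button_top (a point): centre of the top face of the large button: black, round, 44 mm in diameter, pressed straight down
- zero_button (a joint): travel of the small button, m: 0 up, 0.005 fully down; to be left alone
- zero_button_top (a point): centre of the top face of the small button: black, round, 18 mm in diameter
- cork_tray: open wooden tray of corks, 130 x 170 mm, 55 mm tall, fixed, on the other side of the corking unit from the control box; origin under its centre
- bottle_a: green glass wine bottle, 84 mm wide, 300 mm tall, standing beyond the control box or the cork tray; loose, to be left where it is. Origin at the centre of its underside
- cork_box: cork, 24 mm wide, 45 mm tall, standing on the table beyond the control box; loose, to be left where it is. Origin at the centre of its underside
- cork_top: cork, 24 mm wide, 45 mm tall, standing on the top plate of the corking unit, on its right-hand side; loose, to be left where it is. Origin at the centre of its underside
- jar: glass jar with a steel lid, 56 mm wide, 60 mm tall, standing beyond the cork tray; loose, to be left where it is. Origin at the centre of its underside
- wrench: steel wrench, 180 mm long, lying on the table under the lever; loose, to be left where it is. Origin at the centre of its underside
- cup: aluminium cup, 72 mm wide, 85 mm tall, standing on the other side from the bottle, likewise beyond the control box or the cork tray; loose, to be left where it is. Origin at the centre of its underside
Mind the look-alikes: they are no part of the job. Leave any red or yellow look-alike of the control_box alone.

How it is judged (in metres and radians):
On the way, in this order (a step that is already met when the one before it is completed fails the run):
1. the lever is against its second stop (value of joint clamp_lever above 1.15 rad), for 0.2 s.
2. the large button is pressed down with the lever at its second stop (value of joint start_button above 0.0045 m and value of joint clamp_lever above 1.15 rad), for 0.02 s.
At the end, for the whole second after the job is handed in: The lever stays within 0.05 rad of its second stop (above 1.15), the large button has been pressed at least 4.5 mm after that and is up again (less than 2 mm down), the small button is up, and no loose thing stands more than 20 mm from where it stood (value of joint clamp_lever above 1.15 rad and value of joint each of start_button, zero_button below 0.002 m and not (distance of any of bottle_a, cork_box, cork_top, jar, wrench, cup from where it was at the start of the episode above 0.02 m)); the robot touches nothing.
It fails at once if the large button is pressed while the lever is not at its second stop (value of joint start_button above 0.003 m and not (value of joint clamp_lever above 1.15 rad)).
It fails at once if the small button is pressed (value of joint zero_button above 0.003 m).
It fails at once if the handle is gripped: it stands between the fingers while they touch it (horizontal distance between the grasp point and lever_handle below 0.01 m and z of the grasp point in the frame of lever_handle below 0 m and contact force between the fingers and clamp_lever above 0.5 N).
It fails at once if a bystander is pushed, knocked over or carried more than 20 mm (distance of any of bottle_a, cork_box, cork_top, jar, wrench, cup from where it was at the start of the episode above 0.02 m).
It also fails if it takes over 45 s, if anything falls off the work surface, if the arm or the gripper's body presses on something with over 40 N, if the wrist force passes 120 N, or if a joint passes its speed limit or range.

ROBOT

A 7-joint arm with a two-finger parallel gripper is mounted at the origin on the work surface. World frame = base frame: x ahead of the robot, y to its left, z up, the work surface at z = 0. Lengths are in m, angles in degrees, forces in N, time in s.
With the tool pointing down it reaches from about 0.425 to 0.875 m from the base axis. Payload 8.4 kg.
Tool frame: the origin (TCP) lies midway between the tips of the shut fingers; the grasp point (between the pads) lies 19 mm behind it; z points along the fingers, y is the line along which they close (so a half turn about z gives the same grasp; the last joint's range is limited). The gripper opens to 85 mm and grips with 20 to 120 N. Pads are 22 mm wide; open, the fingers measure 114 mm over their backs; the gripper's body (76 mm by 85 mm) begins 54 mm behind the grasp point. The pads swing forward as they close: fully open they stand 13 mm farther back than shut.
Start: joints at [-79.08, 19.091, 2.286, 83.961, -0.768, 76.965, -3.352], TCP at [0.186, 0.623, 0.231] pointing down, gripper open.
Joint ranges: [-147.57, 147.57], [-21.85, 119.76], [-74.77, 79.35], [14.55, 137.4], [-85.83, 265.84], [4.83, 119.75], [-152.11, 152.11]. Speed limits (degrees/s): [127.2, 127.2, 159.86, 159.86, 180, 180, 180].

INTERFACE

Orientations are given as a 3x3 rotation matrix whose columns are the frame's x, y, z axes.
In Python, from bench import arm gives the robot as it stands.
- The arm moves only by the tool apply_moves, never from a script. Its argument "increments" is a list of rows, each a list of 3 entries, a list of its own where there are three numbers: the shift along the tool's x, y, z in mm, then the turn about the tool's z in degrees, then the finger opening in mm, from 0 to 85.4. A call has 1 to 20 rows; each row shifts and turns the commanded pose from where the row before left it, along the tool's axes as they then stand; what a row does not reach is not made up. A row lasts 1/8 s, in which the tool goes at most 62.5 mm and 10.7 degrees, less where a joint would pass 70% of its speed; a pose out of reach is approached as far as the arm can. A call with a gripper value outside its range is refused whole. The fingers move at their own pace and stop on an object; "force" is the grip in N (left out, the last holds). Time passes only in rows, so rows that do not move let the fingers close. It gives the time, the measured TCP pose, the force, the opening and the grip force at its end, in the units of the state.
- arm.get_obs(): the state, without advancing time (a new reading comes with each control period).
- arm.camera(name): name is "scene" or "top"; returns the picture (400x640x3 uint8, blue, green, red); there is no depth.
- arm.camera_params(name): a dict with "fx", "fy", "cx", "cy" (pixels), "k1" (the pictures are not rectified: a ray, as slopes to the right and down, at radius r is drawn at 1 + k1 r^2 times it, then the intrinsics apply), "R" (3x3) and "t" (3): a world point X has camera coordinates R X + t. Camera axes: x right, y down, z forward; pixel columns grow to the right and rows downward; lengths in m; the calibration is good to about 2 mm. A picture is of the moment at which its call begins. camera_params takes no time and is no camera call.
- arm.job_done(): hands the job in; it is judged then, once.
The state is a dict: "time": time; "joints": joint angles; "joint_velocities": joint speeds; "joint_torque": joint torques, N m; "eef_pos": TCP position; "orientation": TCP orientation; "contact_force": force on the tool from outside, world axes, zero at the start; "torque": the same for the moment, N m; "opening": finger opening in m; "grasp_force": force on a finger pad.
Only numpy, scipy, OpenCV 4.12 (cv2) and the standard library are available. Lean on these libraries where they do the work, as an engineer would, in place of code of your own. Each camera call takes 0.05 s, during which the arm holds its last target. There are 200 camera calls.

## Working session

There is one attempt and no reset: what is moved stays moved. The work goes in short steps, Python scripts to look and compute and a tool call to move; the robot and the scene stay as the last step left them, time stands still between calls to the robot, and variables do not carry over. Pictures are saved under pics/ and viewed, at most 10 in all, crops included, and the job is handed in when it is done.

Besides the shell and the picture viewer there is one more tool, called as name(argument=value, ...) on one line, values as JSON. apply_moves: Moves the arm, as the interface text tells. Its arguments: {"type":"object","properties":{"increments":{"type":"array","items":{"type":"array"}},"force":{"type":"number"}},"required":["increments"]}

```bash
ls; mkdir -p pics; cat > h.py <<'E'
import numpy as np, cv2
from bench import arm
def ray(cam,u,v):
    p=arm.camera_params(cam);R=np.array(p["R"]);t=np.array(p["t"])
    d=np.array([(u-p["cx"])/p["fx"],(v-p["cy"])/p["fy"]]);s=d.copy()
    for _ in range(30): s=d/(1+p["k1"]*(s@s))
    return -R.T@t, R.T@np.array([s[0],s[1],1.])
def atz(cam,u,v,z):
    o,d=ray(cam,u,v); return o+d*(z-o[2])/d[2]
def proj(cam,X):
    p=arm.camera_params(cam);c=np.array(p["R"])@np.array(X)+np.array(p["t"])
    s=c[:2]/c[2];s=s*(1+p["k1"]*(s@s));return np.array([p["fx"]*s[0]+p["cx"],p["fy"]*s[1]+p["cy"]]).round(1)
E
python3 - <<'E'
from h import *
for c in("scene","top"): 
    cv2.imwrite(f"pics/{c}0.png",arm.camera(c)); o,d=ray(c,320,200); print(c,o,d)
o=arm.get_obs();print(o["orientation"],o["eef_pos"],o["time"])
E
```

```text
pics
scene [0.99206648 0.81505095 1.44848612] [-0.29614334 -0.45486666 -0.83999589]
top [0.27939797 0.08248866 1.18422788] [ 0.17546662  0.00534014 -0.98447549]
[[-9.58299993e-01  2.85763861e-01 -3.73404638e-04]
 [ 2.85764102e-01  9.58298977e-01 -1.39580919e-03]
 [-4.10385395e-05 -1.44430957e-03 -9.99998956e-01]] [0.18561405 0.62251594 0.23053431] 0.1
```

View pics/top0.png

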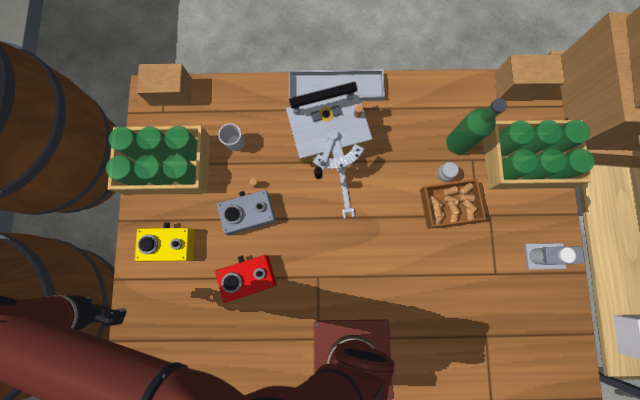

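View pics/scene0.png

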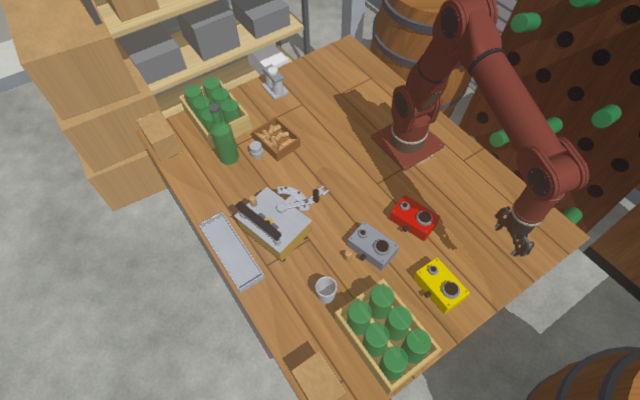

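The top view shows three control boxes: grey at (245,212), yellow at (162,244) and red at (246,278). The grey one is wanted: its large button is at about (232,214) and its small one at (260,207). The corker is at (330,125), and the black lever handle is at about (319,172). Next I'll check this in one close crop.

```bash
python3 - <<'E'
from h import *
im=cv2.imread("pics/top0.png")[85:235,205:395]
cv2.imwrite("pics/c1.png",cv2.resize(im,None,fx=4,fy=4,interpolation=cv2.INTER_CUBIC))
im=cv2.imread("pics/scene0.png")[170:290,225:415]
cv2.imwrite("pics/c2.png",cv2.resize(im,None,fx=4,fy=4,interpolation=cv2.INTER_CUBIC))
E
```

```text
(no output)
```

View pics/c1.png

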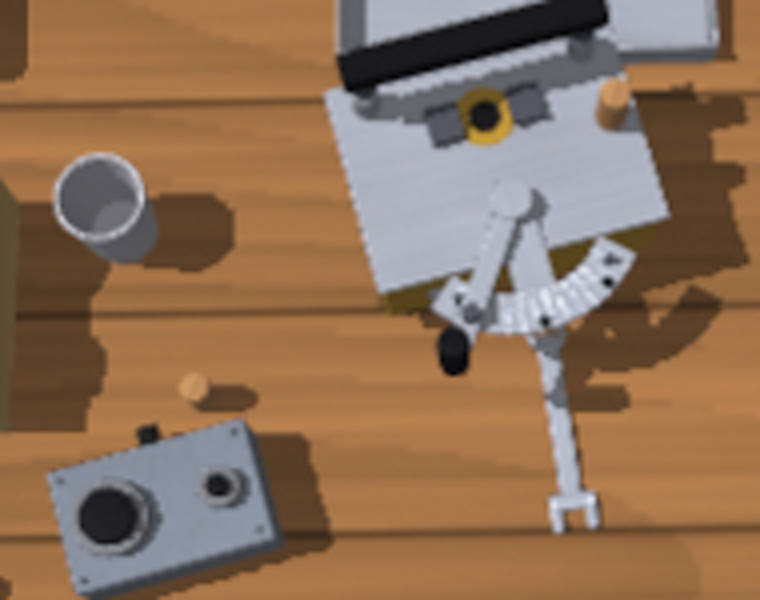

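View pics/c2.png

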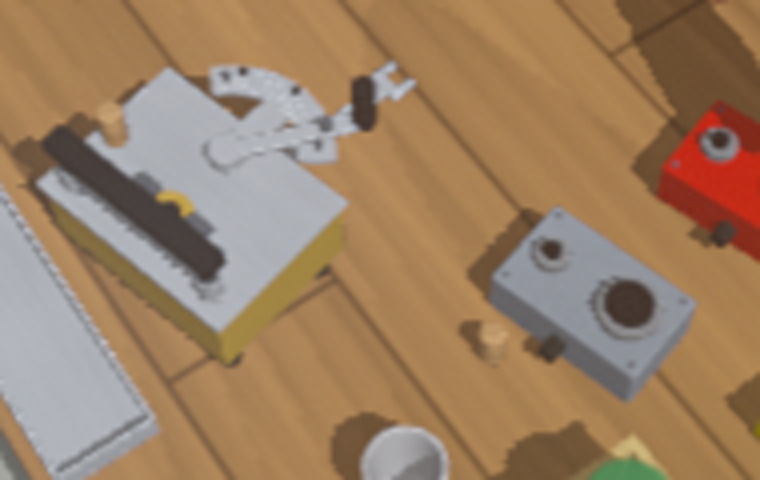

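```bash
python3 - <<'E'
from h import *
def tri(a,b):
    pt=(205+a[0]/4-.4,85+a[1]/4-.4); ps=(225+b[0]/4-.4,170+b[1]/4-.4)
    (o1,d1),(o2,d2)=ray("top",*pt),ray("scene",*ps)
    s=np.linalg.lstsq(np.c_[d1,-d2],o2-o1,rcond=None)[0]
    A,B=o1+d1*s[0],o2+d2*s[1]; return ((A+B)/2).round(4),np.linalg.norm(A-B).round(4),pt,ps
for n,a,b,z in[("handle",(455,338),(362,85),.19),("pivot",(514,200),(222,150),.145),("big",(107,516),(628,303),.075),("small",(218,485),(549,249),.07),("corktop",(613,90),(107,110),.165),("corkbox",(195,385),(490,328),.045),
 ("wrenchjaw",(574,510),(400,80),.01)]:
    X,e,pt,ps=tri(a,b); print(n,X,e,atz("top",*pt,z).round(4),atz("scene",*ps,z).round(4))
# plate corners at z=.12
for a in [(325,92),(668,213),(385,293)]: print(atz("top",205+a[0]/4-.4,85+a[1]/4-.4,.12).round(4))
for b in [(168,68),(348,205),(220,335),(35,183)]: print(atz("scene",225+b[0]/4-.4,170+b[1]/4-.4,.12).round(4))
for b in [(560,208),(693,303),(628,402),(492,297)]: print("box",atz("scene",225+b[0]/4-.4,170+b[1]/4-.4,.06 if b[0]!=628 else 0.0).round(4))
E
```

```text
handle [0.5423 0.0921 0.1925] 0.0024 [0.5438 0.0913 0.19  ] [0.5407 0.0917 0.19  ]
pivot [0.6641 0.0463 0.1351] 0.0007 [0.6603 0.0468 0.145 ] [0.6668 0.0518 0.145 ]
big [0.4386 0.3574 0.0785] 0.0003 [0.4391 0.3584 0.075 ] [0.4373 0.3562 0.075 ]
small [0.4618 0.2736 0.0768] 0.0011 [0.4625 0.2752 0.07  ] [0.4596 0.2706 0.07  ]
corktop [ 0.7347 -0.027   0.1712] 0.002 [ 0.7367 -0.0269  0.165 ] [ 0.734 -0.032  0.165]
corkbox [0.5454 0.2974 0.053 ] 0.0004 [0.5472 0.299  0.045 ] [0.543  0.2943 0.045 ]
wrenchjaw [0.4445 0.0026 0.0116] 0.0091 [ 0.4479 -0.0008  0.01  ] [0.4411 0.0054 0.01  ]
[0.7588 0.1893 0.12  ]
[ 0.6574 -0.07    0.12  ]
[0.5979 0.1438 0.12  ]
[ 0.6544 -0.07    0.12  ]
[0.5987 0.1516 0.12  ]
[0.7595 0.1949 0.12  ]
[ 0.8171 -0.0302  0.12  ]
box [0.4208 0.2381 0.06  ]
box [0.3834 0.3846 0.06  ]
box [0.4702 0.4088 0.    ]
box [0.5279 0.2761 0.06  ]
```

apply_moves(increments=[[[-27.5,-19.5,0],0,0],[[-27.5,-19.5,0],0,0],[[-27.5,-19.5,0],0,0],[[-27.5,-19.5,0],0,0],[[-27.5,-19.5,0],0,0],[[-27.5,-19.5,0],0,0],[[-27.5,-19.5,0],0,0],[[-27.5,-19.5,0],0,0],[[-27.5,-19.5,0],0,0],[[-27.5,-19.5,0],0,0],[[-27.5,-19.5,0],0,0],[[-27.5,-19.5,0],0,0],[[-27.5,-19.5,0],0,0],[[-27.5,-19.5,0],0,0],[[-27.5,-19.5,0],0,0],[[-27.5,-19.5,0],0,0],[[-27.5,-19.5,0],0,0],[[-27.5,-19.5,0],0,0]])

```text
time: 2.35
eef_pos: [0.5602, 0.1441, 0.231]
orientation: [[-0.958, 0.286, -0.001], [0.286, 0.958, -0.0], [0.0, -0.0, -1.0]]
contact_force: [-0.2, 0.5, 0.1]
opening: -0.0002
grasp_force: 0.0
```

apply_moves(increments=[[[0,0,20],0,0],[[0,0,20],0,0],[[0,0,20],0,0],[[0,0,19],0,0],[[0,0,0],0,0]])

```text
time: 2.98
eef_pos: [0.5588, 0.1448, 0.1507]
orientation: [[-0.958, 0.286, -0.003], [0.286, 0.958, -0.001], [0.002, -0.002, -1.0]]
contact_force: [-0.4, -0.4, 0.7]
opening: 0.0001
grasp_force: 0.0
```

```bash
python3 - <<'E'
from h import *
im=arm.camera("scene")[150:270,225:415]
a=cv2.resize(im,None,fx=4,fy=4,interpolation=cv2.INTER_CUBIC)
cv2.imwrite("pics/c3.png",a); o=arm.get_obs();print(o["eef_pos"],proj("scene",o["eef_pos"]))
E
```

```text
[0.5594527  0.14491001 0.15186731] [319.4 209.5]
```

View pics/c3.png

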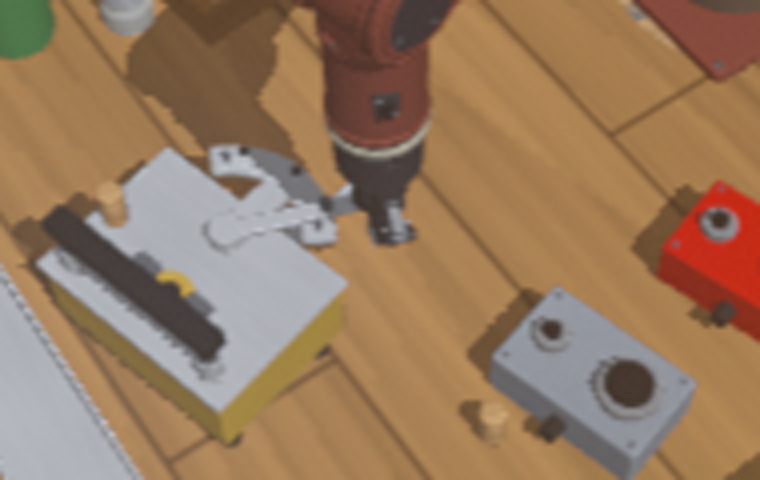

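Nothing is disturbed so far, and the fingertips are at (390,235) in the crop, beside the handle. Now I'll approach it and start the push.

apply_moves(increments=[[[0,0,0],4,0],[[-2,-8,0],0,0],[[0,-8,0],0,0],[[0,-8,0],0,0],[[1,-5.7,0],-2.5,0],[[1,-5.7,0],-2.5,0],[[1,-5.7,0],-2.5,0],[[1,-5.7,0],-2.5,0]])

```text
time: 4.03
eef_pos: [0.5429, 0.1022, 0.1527]
orientation: [[-0.983, 0.181, 0.001], [0.181, 0.983, 0.002], [-0.001, 0.002, -1.0]]
contact_force: [2.5, 5.6, -0.2]
opening: -0.0001
grasp_force: 2.8
```

```bash
python3 - <<'E'
from h import *
im=arm.camera("top")[85:235,205:395]
cv2.imwrite("pics/c4.png",cv2.resize(im,None,fx=4,fy=4,interpolation=cv2.INTER_CUBIC))
E
```

```text
(no output)
```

View pics/c4.png

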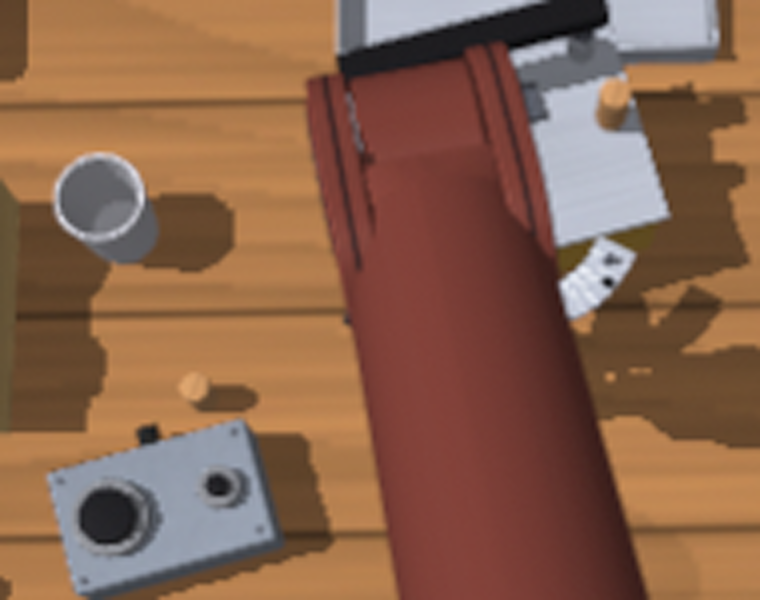

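The arm hides the lever from the top camera, but the 6 N reading shows contact. I'll keep sweeping along the arc.

apply_moves(increments=[[[1,-5.7,0],-2.5,0],[[1,-5.7,0],-2.5,0],[[1,-5.7,0],-2.5,0],[[1,-5.7,0],-2.5,0],[[1,-5.7,0],-2.5,0],[[1,-5.7,0],-2.5,0],[[1,-5.7,0],-2.5,0],[[1,-5.7,0],-2.5,0],[[1,-5.7,0],-2.5,0],[[1,-5.7,0],-2.5,0],[[1,-5.7,0],-2.5,0],[[1,-5.7,0],-2.5,0],[[1,-5.7,0],-2.5,0],[[1,-5.7,0],-2.5,0]])

```text
time: 5.82
eef_pos: [0.5359, 0.0224, 0.1524]
orientation: [[-0.91, -0.415, -0.002], [-0.415, 0.91, 0.001], [0.001, 0.002, -1.0]]
contact_force: [-4.5, 4.5, 2.4]
opening: 0.0003
grasp_force: 3.4
```

```bash
python3 - <<'E'
from h import *
im=arm.camera("scene")[150:270,225:415]
a=cv2.resize(im,None,fx=4,fy=4,interpolation=cv2.INTER_CUBIC)
cv2.imwrite("pics/c5.png",a); o=arm.get_obs();r=np.array(o["eef_pos"])[:2]-[.6641,.0463];print(r,np.hypot(*r),np.degrees(np.arctan2(r[1],r[0]))%360)
E
```

```text
[-0.12797658 -0.02489727] 0.13037591104627613 191.00912336020292
```

View pics/c5.png

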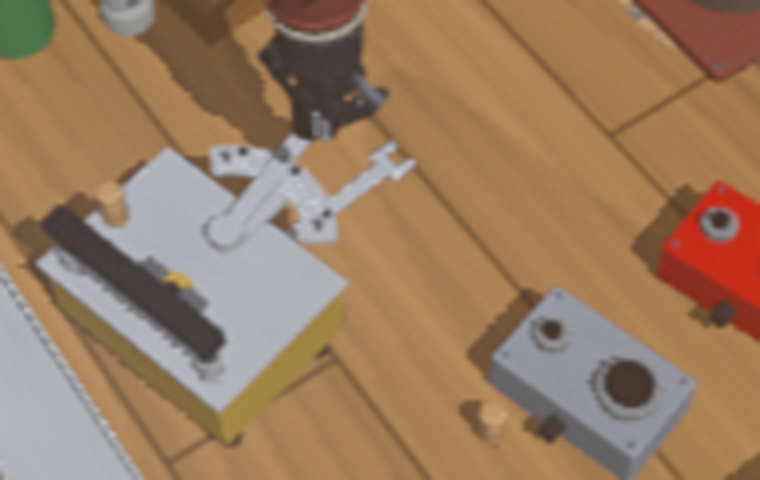

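The lever now points to about (290,150) in the crop, roughly 43° and past the first notch. Nothing else has moved, so I'll continue over the second hump.

apply_moves(increments=[[[1,-5.7,0],-2.5,0],[[1,-5.7,0],-2.5,0],[[1,-5.7,0],-2.5,0],[[1,-5.7,0],-2.5,0],[[1,-5.7,0],-2.5,0],[[1,-5.7,0],-2.5,0],[[1,-5.7,0],-2.5,0],[[1,-5.7,0],-2.5,0],[[0,0,0],0,0],[[0,0,0],0,0]])

```text
time: 7.12
eef_pos: [0.5548, -0.0206, 0.1523]
orientation: [[-0.716, -0.699, -0.0], [-0.699, 0.716, -0.0], [0.0, 0.0, -1.0]]
contact_force: [0.5, 0.4, -0.7]
opening: -0.0
grasp_force: 0.0
```

```bash
python3 - <<'E'
from h import *
im=arm.camera("scene")[150:270,225:415]
a=cv2.resize(im,None,fx=4,fy=4,interpolation=cv2.INTER_CUBIC)
cv2.imwrite("pics/c6.png",a); o=arm.get_obs();r=np.array(o["eef_pos"])[:2]-[.6641,.0463];print(r,np.hypot(*r),np.degrees(np.arctan2(r[1],r[0]))%360,o["contact_force"])
E
```

```text
[-0.10931025 -0.06682677] 0.1281192749540041 211.43950979881248 [ 1.06298486  0.38987278 -0.22266771]
```

View pics/c6.png

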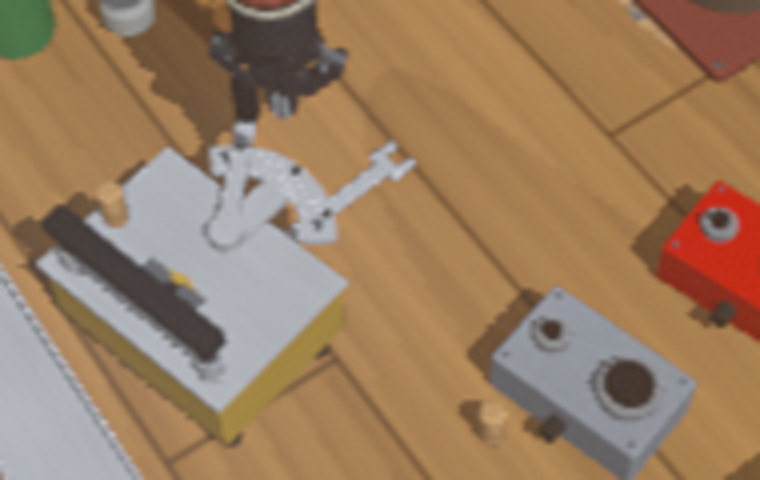

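The lever snapped ahead of the fingers to its end at about (245,130), and the jaws look closed. A gentle nudge against the stop will confirm it.

apply_moves(increments=[[[1,-5.7,0],-2.5,0],[[1,-5.7,0],-2.5,0],[[0,-2,0],0,0],[[0,0,0],0,0]])

```text
time: 7.68
eef_pos: [0.5618, -0.0299, 0.1523]
orientation: [[-0.651, -0.759, -0.003], [-0.759, 0.651, 0.002], [0.001, 0.003, -1.0]]
contact_force: [-8.6, 5.1, 7.0]
opening: -0.0005
grasp_force: 5.3
```

```bash
python3 - <<'E'
from h import *
o=arm.get_obs();r=np.array(o["eef_pos"])[:2]-[.6641,.0463];print(r,np.hypot(*r),np.degrees(np.arctan2(r[1],r[0]))%360,o["contact_force"])
E
```

```text
[-0.10229305 -0.07624573] 0.1275824425770735 216.6995822744728 [-8.62427903  5.06789816  6.99298554]
```

It's firmly home: contact at the predicted angle, with 10 N of resistance. Now I'll back off, rise, and go over the large button.

apply_moves(increments=[[[0,15,0],0,0],[[0,15,0],0,0],[[0,0,-27],0,0],[[0,0,-27],0,0],[[0,0,-26],0,0],[[-17.8,26.3,0],0,0],[[-17.8,26.3,0],0,0],[[-17.8,26.3,0],0,0],[[-17.8,26.3,0],0,0],[[-17.8,26.3,0],0,0],[[-17.8,26.3,0],0,0],[[-17.8,26.3,0],0,0],[[-17.8,26.3,0],0,0],[[-17.8,26.3,0],0,0],[[-17.8,26.3,0],0,0],[[-17.8,26.3,0],0,0],[[-17.8,26.3,0],0,0],[[0,0,0],0,0]])

```text
time: 9.93
eef_pos: [0.4375, 0.3585, 0.2321]
orientation: [[-0.647, -0.762, -0.0], [-0.762, 0.647, 0.0], [0.0, 0.001, -1.0]]
contact_force: [0.8, -1.1, 0.4]
opening: 0.0006
grasp_force: 0.0
```

```bash
python3 - <<'E'
from h import *
im=arm.camera("scene")[150:270,225:415]
a=cv2.resize(im,None,fx=4,fy=4,interpolation=cv2.INTER_CUBIC)
cv2.imwrite("pics/c7.png",a); o=arm.get_obs();R=np.array(o["orientation"])
print(o["eef_pos"],R.T@(np.array([.4386,.3574,.079])-o["eef_pos"])*1000)
print((proj("scene",[.5774,-.0506,.19])-[225,150])*4)
E
```

```text
[0.43857551 0.35665582 0.23212574] [ -0.63330587   0.49445759 153.12543882]
[240.4  77.6]
```

View pics/c7.png

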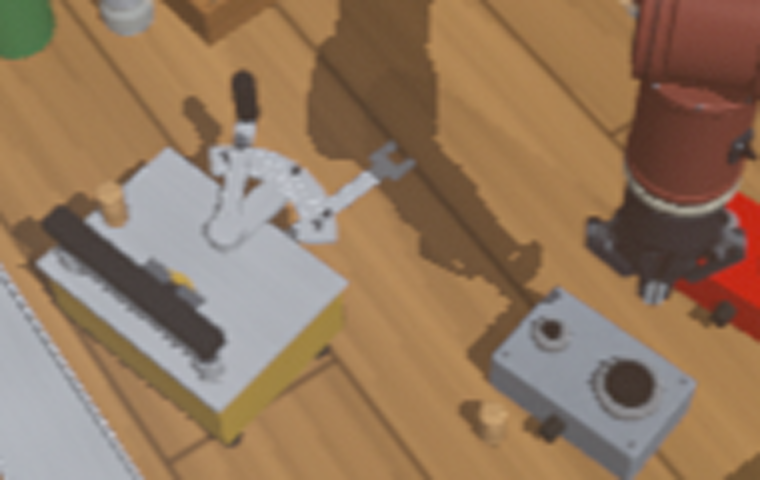

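The handle top is at (243,77), against a prediction of (240,78), so the lever is home and everything else is undisturbed. Next I'll descend on the large button.

apply_moves(increments=[[[0,0,30],0,0],[[0,0,30],0,0],[[0,0,30],0,0],[[0,0,30],0,0],[[0,0,20],0,0],[[0,0,6],0,0],[[0,0,4],0,0],[[0,0,3],0,0],[[0,0,3],0,0],[[0,0,2],0,0],[[0,0,0],0,0]])

```text
time: 11.35
eef_pos: [0.4404, 0.3558, 0.076]
orientation: [[-0.651, -0.759, 0.001], [-0.759, 0.651, 0.001], [-0.001, -0.0, -1.0]]
contact_force: [-4.5, -5.4, 16.0]
opening: 0.0001
grasp_force: 7.9
```

apply_moves(increments=[[[0,0,1.5],0,0],[[0,0,1.5],0,0],[[0,0,0],0,0]])

```text
time: 11.72
eef_pos: [0.4406, 0.3559, 0.0755]
orientation: [[-0.651, -0.759, 0.001], [-0.759, 0.651, 0.001], [-0.002, 0.0, -1.0]]
contact_force: [-12.5, -12.8, 40.8]
opening: -0.0001
grasp_force: 20.4
```

```bash
python3 - <<'E'
from h import *
im=arm.camera("scene")[190:290,315:440]
cv2.imwrite("pics/c8.png",cv2.resize(im,None,fx=6,fy=6,interpolation=cv2.INTER_CUBIC)); o=arm.get_obs();print(o["eef_pos"],o["contact_force"])
E
```

```text
[0.44054526 0.35583444 0.07546799] [-12.11202323 -14.04176417  41.06039882]
```

View pics/c8.png

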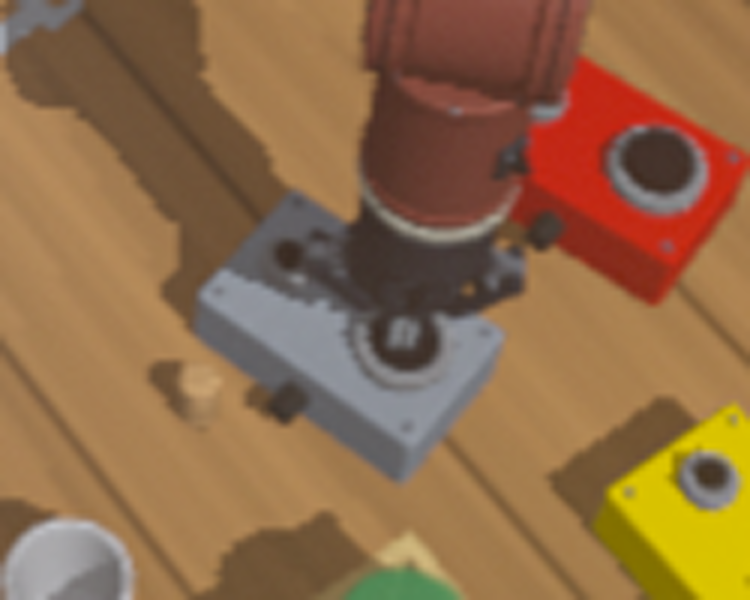

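The fingertips stand on the centre of the large button at (403,335). The stiff 41 N reading means it is fully down, so I'll lift off.

apply_moves(increments=[[[0,0,-5],0,0],[[0,0,-15],0,0],[[0,0,-30],0,0],[[0,0,-40],0,0],[[0,0,-40],0,0],[[0,0,-20],0,0],[[0,0,0],0,0],[[0,0,0],0,0]])

```text
time: 12.78
eef_pos: [0.4394, 0.3556, 0.2204]
orientation: [[-0.651, -0.759, -0.001], [-0.759, 0.651, -0.001], [0.001, 0.0, -1.0]]
contact_force: [0.1, -0.7, -0.2]
opening: -0.0001
grasp_force: 0.0
```

```bash
python3 - <<'E'
from h import *
im=arm.camera("scene"); a=cv2.imread("pics/c7.png"); b=cv2.resize(im[150:270,225:415],None,fx=4,fy=4,interpolation=cv2.INTER_CUBIC)
print(np.abs(a.astype(int)-b)[60:250,200:270].mean(), arm.get_obs()["contact_force"])
print(arm.job_done())
E
```

```text
0.5315037593984963 [-0.48162696 -0.4903575  -0.39592677]
the job is handed in; nothing more can be done
None
```

The lever is home against its second stop, the large button was then pressed fully down and released, and the job is handed in; no verdict came back.

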